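# Find the concealed catch of the tool chest

### The job

One of the five dark square inlays in the top of the wooden tool chest is a concealed spring button; all five look alike. Feel across them by pressing with a fingertip until you find the one that gives, and press it in until the chest's drawer springs open. Leave the drawer open, let the button come back up, and do not lift or shift anything that lies on or around the chest.

Things in the scene. Friction and masses are not known exactly. Their poses are not given: they have to be found in the camera images.
- chest: low wooden tool chest fixed to the table, 200 mm deep (its x) by 340 mm wide (its y), flat top 80 mm above the table. Origin: centre of its underside. x points to its rear (the drawer is on the -x side, which faces the robot), y to its left, z up; turned up to 0.25 rad either way
- row (a point): centre of the middle inlay, level with the chest's top, axes as the chest's. Five dark 50x50 mm inlays lie flush in the top, in one row along y, centred at y = -120, -60, 0, 60, 120 mm from here, each in a 51.5 mm square hole. Four are rigid; one (untold, changes from run to run) is the button and sinks straight into its hole, so the pressing fingertips must fit inside the hole
- catch (a joint): how far the concealed button is pressed in, m: 0 = up and flush, 0.007 = fully in. A spring holds it up: it starts to move at about 1.5 N and is fully in at about 5 N. It frees the drawer at about 0.004 and springs back up when let go
- drawer (a joint): how far the chest's drawer stands out, m: 0 = shut, 0.055 = open at its stop. It has no handle; while the catch holds, it cannot be drawn. Once freed, a spring drives it out toward the robot side in about half a second (chest -x), and it stays out
- sanding_block: cork sanding block, 64x112x31 mm, lying loose on the rear half of the chest's top (origin: centre of its underside); not to be moved
- pencil: yellow carpenter pencil, 171 mm long, lying loose on the rear half of the chest's top (origin: centre of its underside); not to be moved
- masking_tape: roll of masking tape, 100 mm across, 24 mm high, lying loose on the table to the left of the chest (origin: centre of its underside); not to be moved
- oak_block: oak offcut, 60x130x25 mm, lying loose on the table to the right of the chest (origin: centre of its underside); not to be moved

How it is judged:
By the outcome, as a careful person would: the job done as asked, in the order asked, and still so for the second after the job is handed in, with the robot touching nothing.
It also fails if it takes over 58 s, if anything falls off the work surface, if the arm or the gripper's body presses on something with over 40 N, if the wrist force passes 120 N, or if a joint passes its speed limit or range.

### The arm

A 7-joint arm with a two-finger parallel gripper is mounted at the origin on a cart in front of the work surface, level with it; the furniture and walls round the work are solid. World frame = base frame: x ahead of the robot, y to its left, z up, the work surface at z = 0. Lengths are in m, angles in rad, forces in N, time in s.
With the tool pointing down it reaches from about 0.4 to 0.85 m from the base axis. Payload 4.5 kg.
Tool frame: the origin (TCP) lies midway between the tips of the shut fingers; the grasp point (between the pads) lies 19 mm behind it; z points along the fingers, y is the line along which they close (so a half turn about z gives the same grasp; the last joint's range is limited). The gripper opens to 88 mm and grips with 3 to 60 N. Pads are 18 mm wide; open, the fingers measure 123 mm over their backs; the gripper's body (75 mm by 187 mm) begins 45 mm behind the grasp point.
Start: joints at [1.251, 0.689, -0.195, 1.565, 0.157, 0.902, -0.215], TCP at [0.217, -0.586, 0.209] pointing down, gripper open.
Joint ranges: [-3.01, 3.01], [-0.46, 2.08], [-1.47, 1.51], [0.13, 2.56], [-1, 4.14], [0.04, 2.09], [-2.66, 2.66]. Speed limits (rad/s): [2.57, 2.57, 3.14, 3.14, 3.14, 3.14, 3.14].

### API

Orientations are given as a unit quaternion [x, y, z, w].
In Python, from plant import r gives the robot as it stands.
- The arm moves only by the tool carry_out, never from a script. Its argument "plan" is a list of rows, each an object with "rot": the turn, a rotation vector about the tool's x, y, z in rad, a list of three; "xyz": the shift along the tool's x, y, z in m, a list of three; "grip": the closure in counts, from 0 (fully open) to 255 (shut). In form: [{"rot": [wx, wy, wz], "xyz": [dx, dy, dz], "grip": grip}, ...]. A call has 1 to 8 rows; each row is the pose to reach, as a shift and turn from the pose commanded when the call began, along the tool's axes at that moment; what a row does not reach only later rows make up. A row lasts 1/12 s, in which the tool goes at most 41.7 mm and 7.16 degrees, less where a joint would pass 70% of its speed; a pose out of reach is approached as far as the arm can. A call with a gripper value outside its range is refused whole. The fingers move at their own pace and stop on an object; "squeeze" is the grip in N (left out, the last holds). Time passes only in rows, so rows that repeat a pose let the fingers close. It gives the time, the measured TCP pose, the force, the opening and the grip force at its end, in the units of the state.
- r.get_state(): the state, without advancing time (a new reading comes with each control period).
- r.snapshot(name): name is "scene" or "top" or "wrist"; returns the picture (480x640x3 uint8, red, green, blue); there is no depth.
- r.camera_params(name): a dict with "fx", "fy", "cx", "cy" (pixels), "position" and "attitude" of the camera in the world; the wrist camera has in their place "hand_eye" (4x4, takes a point from camera to tool coordinates, whose origin is the TCP and whose axes are the flange's). Camera axes: x right, y down, z forward; pixel columns grow to the right and rows downward; lengths in m; the calibration is good to about 2 mm. A picture is of the moment at which its call begins: read the wrist's pose just before it. camera_params takes no time and is no camera call.
- r.finish_job(): hands the job in; it is judged then, once.
The state is a dict: "clock": time; "q": joint angles; "qd": joint speeds; "joint_torque": joint torques, N m; "tool_pos": TCP position; "eef_rot": TCP orientation; "contact_force": force on the tool from outside, world axes, zero at the start; "moment": the same for the moment, N m; "opening": opening from 0.0 (shut) to 1.0 (fully open); "finger_force": force on a finger pad.
Only numpy, scipy, OpenCV 4.12 (cv2) and the standard library are available. Lean on these libraries where they do the work, as an engineer would, in place of code of your own. Each camera call takes 0.05 s, during which the arm holds its last target. There are 200 camera calls.

## Working session

There is one attempt and no reset: what is moved stays moved. The work goes in short steps, Python scripts to look and compute and a tool call to move; the robot and the scene stay as the last step left them, time stands still between calls to the robot, and variables do not carry over. Pictures are saved under pics/ and viewed, at most 10 in all, crops included, and the job is handed in when it is done.

Besides the shell and the picture viewer there is one more tool, called after "Call:" as a command line: name --argument value ..., lists and objects as JSON in quotes. carry_out: Moves the arm, as the interface text tells. Its arguments: {"type":"object","properties":{"plan":{"type":"array"},"squeeze":{"type":"number"}},"required":["plan"]}

```bash
mkdir -p pics; ls; python3 - <<'E'
from plant import r
import cv2
s=r.get_state()
for k in("clock","tool_pos","eef_rot","contact_force","opening"):print(k,s[k])
for n in("top","scene"):
    cv2.imwrite(f"pics/{n}0.png",r.snapshot(n)[:,:,::-1]);print(n,r.camera_params(n))
print(r.camera_params("wrist"))
E
```

```text
pics
clock 0.0
tool_pos [ 0.21624226 -0.58567298  0.20852139]
eef_rot [ 9.84387939e-01  1.76010142e-01 -2.28679698e-04 -8.73995620e-04]
contact_force [0.23714097 0.63479303 0.15136618]
opening 1.00076302747868
top {'fx': 433.6847137190255, 'fy': 433.6847137190255, 'cx': 321.67664776879303, 'cy': 247.77932525825952, 'position': array([ 0.43557313, -0.01138663,  1.04978652]), 'attitude': array([ 0.70990829, -0.69837911,  0.07314473, -0.05428336])}
scene {'fx': 539.0793837351343, 'fy': 539.0793837351343, 'cx': 316.4297163307344, 'cy': 235.51269360160478, 'position': array([-0.14782131,  0.83859578,  0.92138613]), 'attitude': array([-0.3152466 ,  0.83365563, -0.42510333,  0.15787666])}
{'fx': 424.121032765269, 'fy': 424.121032765269, 'cx': 313.72176554323227, 'cy': 239.5153104177605, 'hand_eye': array([[ 5.56079447e-05, -9.63030035e-01, -2.69394041e-01,
         6.91787527e-02],
       [ 9.99999888e-01,  1.80075999e-04, -4.37317233e-04,
         6.88241346e-04],
       [ 4.69661031e-04, -2.69393987e-01,  9.63029937e-01,
        -1.74321278e-01],
       [ 0.00000000e+00,  0.00000000e+00,  0.00000000e+00,
         1.00000000e+00]])}
```

View pics/top0.png

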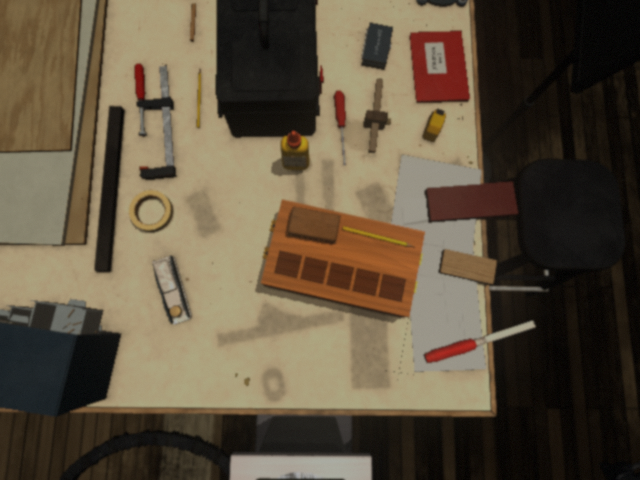

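View pics/scene0.png

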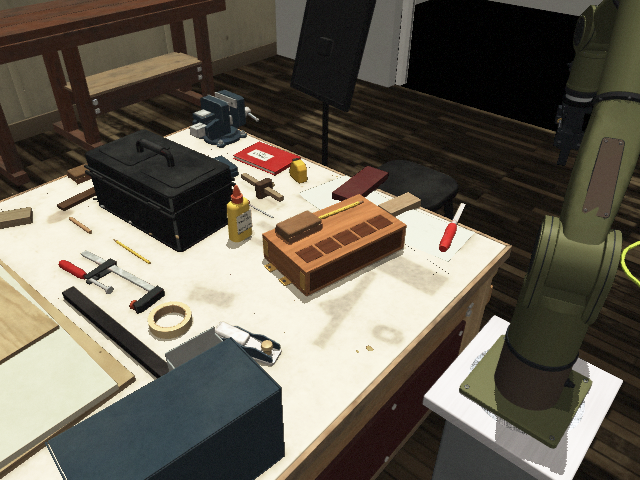

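The top view shows the chest with its inlays at about (288,264), (314,271), (340,276), (366,282) and (393,288). The sanding block is at (314,225) and the pencil at (378,237). The scene view shows the same row at about (313,255) to (378,217). Next I'll segment the inlays in both views and triangulate.

```bash
cat > h.py <<'E'
import numpy as np, cv2
from scipy.spatial.transform import Rotation as R
def ray(c,p):
    d=np.array([(p[0]-c['cx'])/c['fx'],(p[1]-c['cy'])/c['fy'],1.])
    return np.array(c['position']),R.from_quat(c['attitude']).as_matrix()@d
def plane(c,p,z):
    o,d=ray(c,p);return o+d*(z-o[2])/d[2]
def tri(c1,p1,c2,p2):
    o1,d1=ray(c1,p1);o2,d2=ray(c2,p2)
    t=np.linalg.lstsq(np.c_[d1,-d2],o2-o1,rcond=None)[0]
    a,b=o1+d1*t[0],o2+d2*t[1];return (a+b)/2,np.linalg.norm(a-b)
def blobs(im,roi,lo,hi,amin,amax):
    x0,y0,x1,y1=roi;g=im[y0:y1,x0:x1].max(2)
    m=((g>=lo)&(g<=hi)).astype(np.uint8)
    cs,_=cv2.findContours(m,cv2.RETR_EXTERNAL,cv2.CHAIN_APPROX_NONE)
    out=[]
    for c in cs:
        a=cv2.contourArea(c)
        if amin<a<amax:
            (x,y),wh,an=cv2.minAreaRect(c);M=cv2.moments(c)
            out.append((M['m10']/M['m00']+x0,M['m01']/M['m00']+y0,a,*np.round(wh,1),round(an,1)))
    return sorted(out)
E
python3 - <<'E'
from h import *
from plant import r
P={}
for n,roi in(("top",(262,235,425,318)),("scene",(285,205,400,270))):
    im=cv2.imread(f"pics/{n}0.png")
    for t in(80,95,110,125):
        b=blobs(im,roi,0,t,150,900);print(n,t,[tuple(np.round(x,1)) for x in b])
    c=[im[276,340],im[288,325]] if n=="top" else [im[246,329],im[253,345]];print(c)
E
```

```text
top 80 [(np.float64(288.0), np.float64(265.0), np.float64(215.5), np.float64(20.9), np.float64(18.3), np.float64(12.5)), (np.float64(346.9), np.float64(305.6), np.float64(373.0), np.float64(140.5), np.float64(7.4), np.float64(12.8))]
top 95 [(np.float64(287.7), np.float64(264.0), np.float64(451.0), np.float64(22.3), np.float64(22.2), np.float64(13.2)), (np.float64(313.7), np.float64(269.9), np.float64(444.0), np.float64(22.1), np.float64(22.1), np.float64(14.0)), (np.float64(315.9), np.float64(238.5), np.float64(188.0), np.float64(9.0), np.float64(50.0), np.float64(90.0)), (np.float64(339.7), np.float64(275.8), np.float64(451.5), np.float64(22.3), np.float64(22.3), np.float64(13.0)), (np.float64(341.1), np.float64(304.6), np.float64(627.0), np.float64(144.6), np.float64(8.9), np.float64(12.8)), (np.float64(365.7), np.float64(281.6), np.float64(457.0), np.float64(22.4), np.float64(22.3), np.float64(12.1)), (np.float64(391.8), np.float64(287.5), np.float64(466.5), np.float64(23.0), np.float64(22.5), np.float64(13.0))]
top 110 [(np.float64(287.7), np.float64(264.0), np.float64(506.0), n
[... 1470 characters left out ...]
0.0), np.float64(13.0), np.float64(41.0), np.float64(69.6)), (np.float64(308.9), np.float64(253.8), np.float64(220.0), np.float64(14.1), np.float64(23.8), np.float64(67.4)), (np.float64(327.7), np.float64(245.3), np.float64(208.5), np.float64(14.3), np.float64(22.8), np.float64(63.4)), (np.float64(345.5), np.float64(237.3), np.float64(191.0), np.float64(13.7), np.float64(23.1), np.float64(66.8)), (np.float64(362.9), np.float64(229.5), np.float64(185.5), np.float64(22.7), np.float64(13.6), np.float64(33.7)), (np.float64(379.5), np.float64(221.9), np.float64(173.5), np.float64(21.4), np.float64(13.4), np.float64(35.0))]
[array([ 45,  69, 117], dtype=uint8), array([ 88, 143, 211], dtype=uint8)]
```

```bash
python3 - <<'E'
from h import *
from plant import r
T,S=r.camera_params("top"),r.camera_params("scene")
a=[b for b in blobs(cv2.imread("pics/top0.png"),(262,235,425,318),0,110,400,600)]
b=[b for b in blobs(cv2.imread("pics/scene0.png"),(285,205,400,270),0,125,150,230)]
Q=[]
for p,q in zip(a,b):
    x,e=tri(T,p,S,q);x2=plane(T,p,.08);Q.append(x2);print(x.round(4),round(e,4),x2.round(4),plane(S,q,.08).round(4))
Q=np.array(Q);d=Q[0]-Q[-1];print("len",np.linalg.norm(d),"yaw",np.arctan2(-d[0],d[1]),"row",Q.mean(0))
s=r.get_state();print(R.from_quat(s['eef_rot']).as_matrix().round(4))
print("pencil/block/tape/oak",[plane(T,p,z).round(3) for p,z in(((343,227),.085),((413,246),.085),((289,232),.11),((338,242),.11),((150,210),.02),((468,266),.025))])
E
```

```text
[0.574  0.0397 0.0799] 0.0005 [0.5742 0.0399 0.08  ] [0.5736 0.0398 0.08  ]
[ 0.5617 -0.0192  0.0798] 0.0006 [ 0.562 -0.019  0.08 ] [ 0.5613 -0.0192  0.08  ]
[ 0.5494 -0.0779  0.0794] 0.0001 [ 0.5494 -0.0778  0.08  ] [ 0.5488 -0.0772  0.08  ]
[ 0.5369 -0.1366  0.0795] 0.0008 [ 0.5372 -0.1363  0.08  ] [ 0.5361 -0.1362  0.08  ]
[ 0.5248 -0.1954  0.0795] 0.0011 [ 0.5252 -0.1949  0.08  ] [ 0.524  -0.1951  0.08  ]
len 0.2398945842848401 yaw -0.20579256650148936 row [ 0.5495829  -0.07764173  0.08      ]
[[ 9.380e-01  3.465e-01 -6.000e-04]
 [ 3.465e-01 -9.380e-01  1.500e-03]
 [-1.000e-04 -1.600e-03 -1.000e+00]]
pencil/block/tape/oak [array([ 0.661, -0.084,  0.085]), array([ 0.62 , -0.244,  0.085]), array([0.641, 0.037, 0.11 ]), array([ 0.621, -0.071,  0.11 ]), array([0.709, 0.38 , 0.02 ]), array([ 0.585, -0.391,  0.025])]
```

Call:
carry_out --plan '[{"rot": [0,0,0.03],"xyz": [0.015,-0.009,0.002],"grip": 255},{"rot": [0,0,0.1],"xyz": [0.045,-0.027,0.005],"grip": 255},{"rot": [0,0,0.18],"xyz": [0.079,-0.048,0.009],"grip": 255},{"rot": [0,0,0.26],"xyz": [0.113,-0.069,0.013],"grip": 255},{"rot": [0,0,0.34],"xyz": [0.147,-0.09,0.017],"grip": 255},{"rot": [0,0,0.42],"xyz": [0.181,-0.111,0.021],"grip": 255},{"rot": [0,0,0.5],"xyz": [0.215,-0.132,0.025],"grip": 255},{"rot": [0,0,0.56],"xyz": [0.249,-0.152,0.029],"grip": 255}]' --squeeze 10

```text
clock: 0.77
tool_pos: [0.3981, -0.3555, 0.18]
eef_rot: [0.994, -0.105, -0.0, -0.0]
contact_force: [1.4, 0.3, 0.0]
opening: 0.422
finger_force: 0.0
```

```bash
cat > go.py <<'E'
import sys
from h import *
from plant import r
s=r.get_state();M=R.from_quat(s['eef_rot']).as_matrix()
print(round(s['clock'],2),np.round(s['tool_pos'],4),'F',np.round(s['contact_force'],2),'open',round(s['opening'],3))
print(M.round(4).tolist())
if len(sys.argv)>3:
    t=np.array(list(map(float,sys.argv[1:4])));print('d tool',(M.T@(t-s['tool_pos'])).round(4))
    y=-.206;W=np.array([[np.cos(y),np.sin(y),0],[np.sin(y),-np.cos(y),0],[0,0,-1]])
    print('rot',R.from_matrix(M.T@W).as_rotvec().round(4))
E
python3 go.py .5248 -.195 .13
```

```text
0.77 [ 0.3981 -0.3555  0.18  ] F [1.4  0.27 0.03] open 0.422
[[0.978, -0.2086, -0.0005], [-0.2086, -0.978, 0.0004], [-0.0006, -0.0003, -1.0]]
d tool [ 0.0905 -0.1834  0.05  ]
rot [-0.0003  0.0006 -0.0041]
```

Call:
carry_out --plan '[{"rot": [0,0,0],"xyz": [0.016,-0.033,0.005],"grip": 255},{"rot": [0,0,0],"xyz": [0.033,-0.066,0.012],"grip": 255},{"rot": [0,0,0],"xyz": [0.049,-0.099,0.02],"grip": 255},{"rot": [0,0,0],"xyz": [0.065,-0.132,0.03],"grip": 255},{"rot": [0,0,0],"xyz": [0.081,-0.164,0.04],"grip": 255},{"rot": [0,0,0],"xyz": [0.09,-0.183,0.05],"grip": 255},{"rot": [0,0,0],"xyz": [0.09,-0.183,0.05],"grip": 255},{"rot": [0,0,0],"xyz": [0.09,-0.183,0.05],"grip": 255}]'

```text
clock: 1.43
tool_pos: [0.5231, -0.1951, 0.1295]
eef_rot: [0.995, -0.101, -0.001, -0.0]
contact_force: [0.0, -0.7, 0.2]
opening: 0.003
finger_force: 0.0
```

```bash
python3 go.py .5248 -.195 .083; python3 -c "
from plant import r
import cv2
cv2.imwrite('pics/w1.png',r.snapshot('wrist')[:,:,::-1])"
```

```text
1.43 [ 0.5231 -0.1951  0.1295] F [ 0.01 -0.7   0.24] open 0.003
[[0.9795, -0.2015, -0.0017], [-0.2015, -0.9795, 0.0008], [-0.0018, -0.0005, -1.0]]
d tool [ 0.0018 -0.0004  0.0465]
rot [-0.0005  0.0018  0.0031]
```

View pics/w1.png

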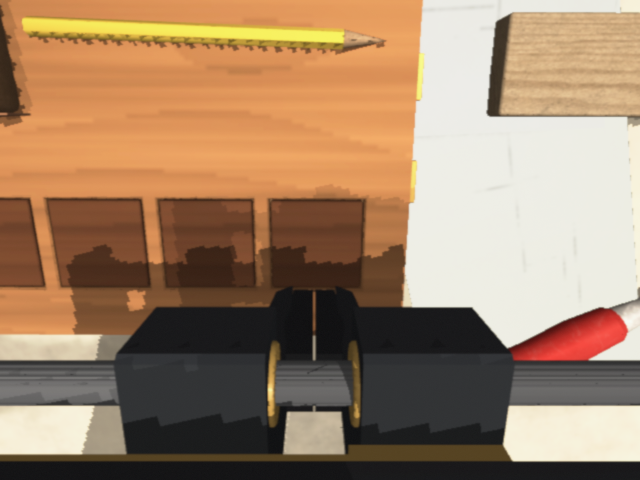

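The wrist view shows the shut fingers at x≈272–358, centred on the rightmost inlay at x≈269–365 and square to it. I'll descend and feel.

Call:
carry_out --plan '[{"rot": [0,0,0],"xyz": [0.001,0,0.015],"grip": 255},{"rot": [0,0,0],"xyz": [0.002,0,0.03],"grip": 255},{"rot": [0,0,0],"xyz": [0.002,0,0.04],"grip": 255},{"rot": [0,0,0],"xyz": [0.002,0,0.045],"grip": 255},{"rot": [0,0,0],"xyz": [0.002,0,0.046],"grip": 255},{"rot": [0,0,0],"xyz": [0.002,0,0.046],"grip": 255},{"rot": [0,0,0],"xyz": [0.002,0,0.046],"grip": 255}]'

```text
clock: 2.07
tool_pos: [0.5252, -0.1977, 0.0849]
eef_rot: [0.995, -0.103, 0.0, 0.0]
contact_force: [-0.6, 0.1, 0.1]
opening: 0.007
finger_force: 0.0
```

Call:
carry_out --plan '[{"rot": [0,0,0],"xyz": [0,0,0.001],"grip": 255},{"rot": [0,0,0],"xyz": [0,0,0.002],"grip": 255},{"rot": [0,0,0],"xyz": [0,0,0.003],"grip": 255},{"rot": [0,0,0],"xyz": [0,0,0.003],"grip": 255},{"rot": [0,0,0],"xyz": [0,0,0.003],"grip": 255}]'

```text
clock: 2.48
tool_pos: [0.525, -0.1971, 0.0814]
eef_rot: [0.995, -0.103, 0.0, 0.0]
contact_force: [-0.3, -1.0, 0.6]
opening: 0.002
finger_force: 0.0
```

Call:
carry_out --plan '[{"rot": [0,0,0],"xyz": [0,0,0.001],"grip": 255},{"rot": [0,0,0],"xyz": [0,0,0.001],"grip": 255},{"rot": [0,0,0],"xyz": [0,0,0.001],"grip": 255}]'

```text
clock: 2.73
tool_pos: [0.525, -0.1971, 0.0803]
eef_rot: [0.995, -0.103, -0.0, 0.0]
contact_force: [-0.0, -0.2, -0.1]
opening: 0.01
finger_force: 0.0
```

Call:
carry_out --plan '[{"rot": [0,0,0],"xyz": [0,0,0.001],"grip": 255},{"rot": [0,0,0],"xyz": [0,0,0.001],"grip": 255},{"rot": [0,0,0],"xyz": [0,0,0.001],"grip": 255}]'

```text
clock: 2.98
tool_pos: [0.5249, -0.1971, 0.0793]
eef_rot: [0.995, -0.103, -0.0, 0.0]
contact_force: [-0.5, 0.9, 0.2]
opening: 0.004
finger_force: 0.0
```

Call:
carry_out --plan '[{"rot": [0,0,0],"xyz": [0,0,0.001],"grip": 255},{"rot": [0,0,0],"xyz": [0,0,0.001],"grip": 255},{"rot": [0,0,0],"xyz": [0,0,0.001],"grip": 255}]'

```text
clock: 3.23
tool_pos: [0.5249, -0.1972, 0.0783]
eef_rot: [0.995, -0.103, -0.0, 0.0]
contact_force: [0.5, -0.1, 0.3]
opening: 0.001
finger_force: 0.0
```

Call:
carry_out --plan '[{"rot": [0,0,0],"xyz": [0,0,0.001],"grip": 255},{"rot": [0,0,0],"xyz": [0,0,0.001],"grip": 255},{"rot": [0,0,0],"xyz": [0,0,0.001],"grip": 255}]'

```text
clock: 3.48
tool_pos: [0.5249, -0.1971, 0.0773]
eef_rot: [0.995, -0.103, -0.0, 0.0]
contact_force: [-0.1, 0.2, 0.8]
opening: 0.007
finger_force: 0.0
```

Call:
carry_out --plan '[{"rot": [0,0,0],"xyz": [0,0,0.001],"grip": 255},{"rot": [0,0,0],"xyz": [0,0,0.001],"grip": 255},{"rot": [0,0,0],"xyz": [0,0,0.001],"grip": 255}]'

```text
clock: 3.73
tool_pos: [0.525, -0.1972, 0.0763]
eef_rot: [0.995, -0.103, -0.0, 0.0]
contact_force: [0.3, -0.8, -0.8]
opening: 0.003
finger_force: 0.0
```

Call:
carry_out --plan '[{"rot": [0,0,0],"xyz": [0,0,0.001],"grip": 255},{"rot": [0,0,0],"xyz": [0,0,0.001],"grip": 255},{"rot": [0,0,0],"xyz": [0,0,0.001],"grip": 255}]'

```text
clock: 3.98
tool_pos: [0.525, -0.1971, 0.0753]
eef_rot: [0.995, -0.103, -0.0, 0.0]
contact_force: [0.1, 0.2, -0.3]
opening: 0.006
finger_force: 0.0
```

```bash
python3 - <<'E'
from plant import r
import cv2
w=r.snapshot('wrist')[:,:,::-1];s=r.snapshot('scene')[190:290,280:420,::-1]
cv2.imwrite('pics/w2.png',w);cv2.imwrite('pics/s2.png',cv2.resize(s,None,fx=5,fy=5))
E
```

```text
(no output)
```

View pics/s2.png

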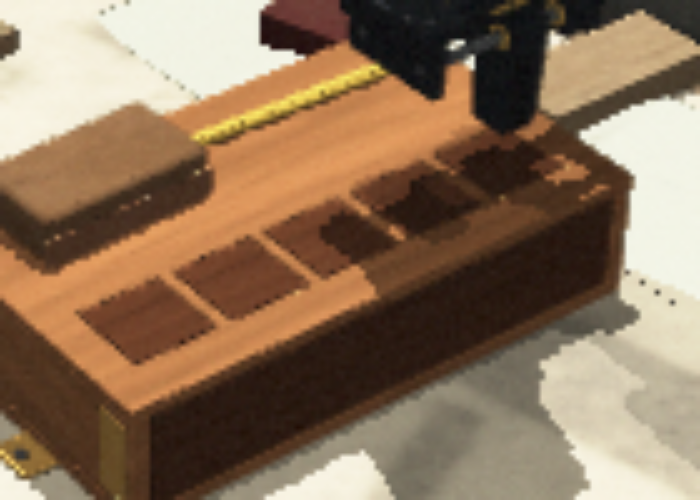

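In the scene crop, the finger bottom at (505,130) sits above or behind the centre of the rightmost inlay at (505,160), so the tip may still be hovering. I'll check the wrist view.

View pics/w2.png

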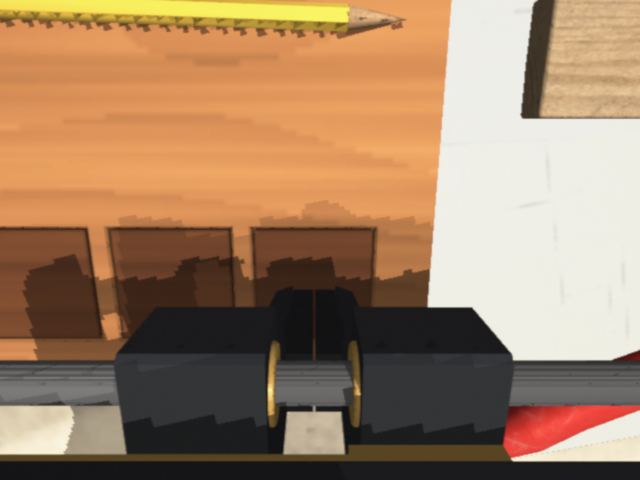

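```bash
python3 - <<'E'
from h import *
from plant import r
# project TCP and fingertip footprint into wrist & scene
s=r.get_state();M=R.from_quat(s['eef_rot']).as_matrix();S=r.camera_params('scene');W=r.camera_params('wrist')
H=W['hand_eye']
for nm,t in(("tcp",(0,0,0)),("x+9,y+17",(.009,.0175,0)),("x+9,y-17",(.009,-.0175,0)),("x-9,y-17",(-.009,-.0175,0)),("x-9,y+17",(-.009,.0175,0))):
    t=np.array(t);w=M@t+s['tool_pos']
    c=R.from_quat(S['attitude']).as_matrix().T@(w-S['position']);p=c[:2]/c[2]*S['fx']+[S['cx'],S['cy']]
    d=H[:3,:3].T@(t-H[:3,3]);q=d[:2]/d[2]*W['fx']+[W['cx'],W['cy']]
    print(nm,'scene',p.round(1),'crop',((p-[280,190])*5).round(),'wrist',q.round(1))
E
```

```text
tcp scene [379.5 222.8] crop [497. 164.] wrist [312.7 284.9]
x+9,y+17 scene [382.  219.2] crop [510. 146.] wrist [353.  265.5]
x+9,y-17 scene [372.5 223.5] crop [463. 167.] wrist [272.4 265.5]
x-9,y-17 scene [376.9 226.5] crop [485. 183.] wrist [273.4 303.7]
x-9,y+17 scene [386.4 222.2] crop [532. 161.] wrist [351.9 303.7]
```

The finger tips end near row 290 in the wrist view, where 265 was expected. Both views put the real tips about 25–28 mm above the nominal TCP, so I'll keep descending and watch the force.

Call:
carry_out --plan '[{"rot": [0,0,0],"xyz": [0,0,0.001],"grip": 255},{"rot": [0,0,0],"xyz": [0,0,0.002],"grip": 255},{"rot": [0,0,0],"xyz": [0,0,0.003],"grip": 255},{"rot": [0,0,0],"xyz": [0,0,0.003],"grip": 255}]'

```text
clock: 4.42
tool_pos: [0.5248, -0.1971, 0.0721]
eef_rot: [0.995, -0.103, -0.0, -0.0]
contact_force: [-0.4, 0.2, 0.0]
opening: 0.006
finger_force: 0.0
```

Call:
carry_out --plan '[{"rot": [0,0,0],"xyz": [0,0,0.001],"grip": 255},{"rot": [0,0,0],"xyz": [0,0,0.002],"grip": 255},{"rot": [0,0,0],"xyz": [0,0,0.003],"grip": 255},{"rot": [0,0,0],"xyz": [0,0,0.003],"grip": 255}]'

```text
clock: 4.75
tool_pos: [0.5249, -0.1971, 0.0691]
eef_rot: [0.995, -0.103, -0.0, -0.0]
contact_force: [0.8, -1.1, -0.5]
opening: 0.006
finger_force: 0.0
```

Call:
carry_out --plan '[{"rot": [0,0,0],"xyz": [0,0,0.001],"grip": 255},{"rot": [0,0,0],"xyz": [0,0,0.002],"grip": 255},{"rot": [0,0,0],"xyz": [0,0,0.003],"grip": 255},{"rot": [0,0,0],"xyz": [0,0,0.003],"grip": 255}]'

```text
clock: 5.08
tool_pos: [0.5249, -0.1971, 0.0661]
eef_rot: [0.995, -0.103, -0.0, -0.0]
contact_force: [-0.3, -0.3, -0.6]
opening: 0.006
finger_force: 0.0
```

Call:
carry_out --plan '[{"rot": [0,0,0],"xyz": [0,0,0.001],"grip": 255},{"rot": [0,0,0],"xyz": [0,0,0.002],"grip": 255},{"rot": [0,0,0],"xyz": [0,0,0.003],"grip": 255},{"rot": [0,0,0],"xyz": [0,0,0.003],"grip": 255}]'

```text
clock: 5.42
tool_pos: [0.5249, -0.1971, 0.0631]
eef_rot: [0.995, -0.103, -0.0, -0.0]
contact_force: [0.5, 0.3, 0.1]
opening: 0.005
finger_force: 0.0
```

```bash
python3 - <<'E'
from plant import r
import cv2,numpy as np
w=r.snapshot('wrist')[200:400,230:400,::-1];s=r.snapshot('scene')[190:290,320:420,::-1]
f=lambda i:cv2.resize(np.clip(i*2.,0,255).astype('uint8'),(380,500))
cv2.imwrite('pics/c3.png',np.hstack([f(w),f(s)]))
E
```

```text
(no output)
```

View pics/c3.png

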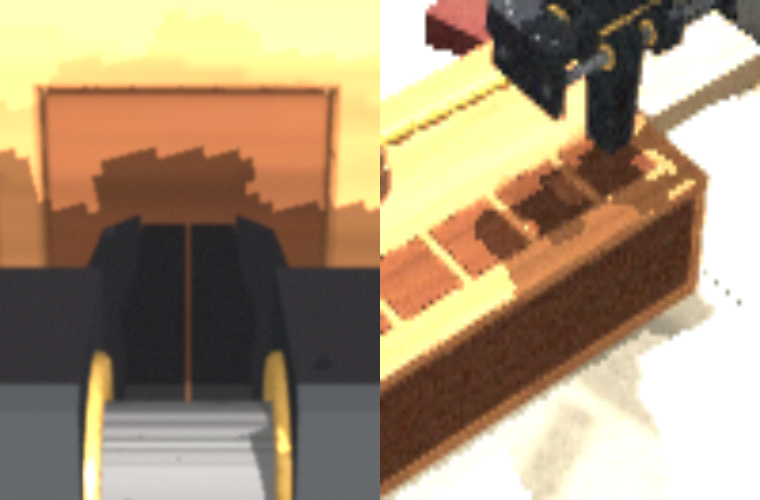

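The pictures still show a gap above the inlay, smaller than before: the scene tip is at about (610,155) in the crop. I'll keep going.

Call:
carry_out --plan '[{"rot": [0,0,0],"xyz": [0,0,0.001],"grip": 255},{"rot": [0,0,0],"xyz": [0,0,0.002],"grip": 255},{"rot": [0,0,0],"xyz": [0,0,0.003],"grip": 255},{"rot": [0,0,0],"xyz": [0,0,0.003],"grip": 255}]'

```text
clock: 5.85
tool_pos: [0.5249, -0.1971, 0.0601]
eef_rot: [0.995, -0.103, -0.0, -0.0]
contact_force: [0.2, -0.1, -0.2]
opening: 0.006
finger_force: 0.0
```

Call:
carry_out --plan '[{"rot": [0,0,0],"xyz": [0,0,0.001],"grip": 255},{"rot": [0,0,0],"xyz": [0,0,0.002],"grip": 255},{"rot": [0,0,0],"xyz": [0,0,0.002],"grip": 255},{"rot": [0,0,0],"xyz": [0,0,0.002],"grip": 255}]'

```text
clock: 6.18
tool_pos: [0.525, -0.1972, 0.0583]
eef_rot: [0.995, -0.103, -0.0, 0.0]
contact_force: [0.1, 0.0, -0.7]
opening: 0.004
finger_force: 0.0
```

Call:
carry_out --plan '[{"rot": [0,0,0],"xyz": [0,0,0.001],"grip": 255},{"rot": [0,0,0],"xyz": [0,0,0.002],"grip": 255},{"rot": [0,0,0],"xyz": [0,0,0.002],"grip": 255},{"rot": [0,0,0],"xyz": [0,0,0.002],"grip": 255}]'

```text
clock: 6.52
tool_pos: [0.525, -0.1971, 0.0562]
eef_rot: [0.995, -0.103, -0.0, 0.0]
contact_force: [1.4, 0.0, -0.9]
opening: 0.002
finger_force: 0.0
```

Call:
carry_out --plan '[{"rot": [0,0,0],"xyz": [0,0,0.001],"grip": 255},{"rot": [0,0,0],"xyz": [0,0,0.001],"grip": 255},{"rot": [0,0,0],"xyz": [0,0,0.001],"grip": 255}]'

```text
clock: 6.77
tool_pos: [0.525, -0.1972, 0.0553]
eef_rot: [0.995, -0.103, -0.0, 0.0]
contact_force: [0.1, -0.5, 0.1]
opening: 0.001
finger_force: 0.0
```

Call:
carry_out --plan '[{"rot": [0,0,0],"xyz": [0,0,0.001],"grip": 255},{"rot": [0,0,0],"xyz": [0,0,0.001],"grip": 255},{"rot": [0,0,0],"xyz": [0,0,0.001],"grip": 255}]'

```text
clock: 7.02
tool_pos: [0.525, -0.1971, 0.0543]
eef_rot: [0.995, -0.103, -0.0, 0.0]
contact_force: [-0.1, -0.2, -0.5]
opening: 0.002
finger_force: 0.0
```

Call:
carry_out --plan '[{"rot": [0,0,0],"xyz": [0,0,0.001],"grip": 255},{"rot": [0,0,0],"xyz": [0,0,0.001],"grip": 255},{"rot": [0,0,0],"xyz": [0,0,0.001],"grip": 255}]'

```text
clock: 7.27
tool_pos: [0.525, -0.1972, 0.0533]
eef_rot: [0.995, -0.103, -0.0, 0.0]
contact_force: [0.1, 0.1, 0.1]
opening: 0.002
finger_force: 0.0
```

Call:
carry_out --plan '[{"rot": [0,0,0],"xyz": [0,0,0.001],"grip": 255},{"rot": [0,0,0],"xyz": [0,0,0.001],"grip": 255},{"rot": [0,0,0],"xyz": [0,0,0.001],"grip": 255}]'

```text
clock: 7.52
tool_pos: [0.5249, -0.1972, 0.0523]
eef_rot: [0.995, -0.103, -0.0, 0.0]
contact_force: [0.8, 0.1, 0.4]
opening: 0.007
finger_force: 0.0
```

Call:
carry_out --plan '[{"rot": [0,0,0],"xyz": [0,0,0.001],"grip": 255},{"rot": [0,0,0],"xyz": [0,0,0.001],"grip": 255},{"rot": [0,0,0],"xyz": [0,0,0.001],"grip": 255}]'

```text
clock: 7.77
tool_pos: [0.5249, -0.1971, 0.0513]
eef_rot: [0.995, -0.103, -0.0, 0.0]
contact_force: [0.2, 0.4, 0.2]
opening: 0.002
finger_force: 0.0
```

Call:
carry_out --plan '[{"rot": [0,0,0],"xyz": [0,0,0.001],"grip": 255},{"rot": [0,0,0],"xyz": [0,0,0.001],"grip": 255},{"rot": [0,0,0],"xyz": [0,0,0.001],"grip": 255}]'

```text
clock: 8.02
tool_pos: [0.525, -0.1972, 0.0504]
eef_rot: [0.995, -0.103, 0.0, 0.0]
contact_force: [-0.1, 0.6, 2.2]
opening: 0.005
finger_force: 0.6
```

```bash
python3 - <<'E'
from plant import r
import cv2,numpy as np
w=r.snapshot('wrist')[200:400,230:400,::-1];s=r.snapshot('scene')[190:290,320:420,::-1]
f=lambda i:cv2.resize(np.clip(i*2.,0,255).astype('uint8'),(380,500))
cv2.imwrite('pics/c4.png',np.hstack([f(w),f(s)]))
E
```

```text
(no output)
```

View pics/c4.png

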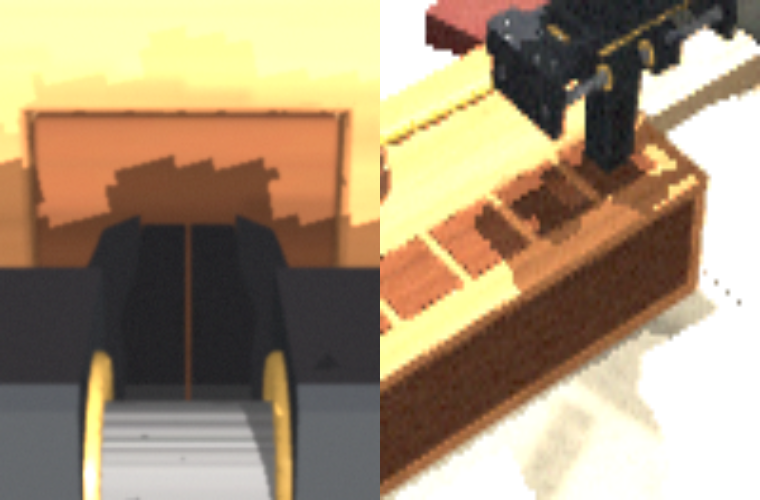

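Contact has started: 2.2 N at TCP z≈0.0504, with the tips resting on the inlay. I'll press a little more to see whether it gives.

Call:
carry_out --plan '[{"rot": [0,0,0],"xyz": [0,0,0.001],"grip": 255},{"rot": [0,0,0],"xyz": [0,0,0.001],"grip": 255},{"rot": [0,0,0],"xyz": [0,0,0.001],"grip": 255}]'

```text
clock: 8.37
tool_pos: [0.5251, -0.1972, 0.0494]
eef_rot: [0.995, -0.103, 0.0, 0.0]
contact_force: [0.1, 0.0, 2.7]
opening: 0.006
finger_force: 1.2
```

Call:
carry_out --plan '[{"rot": [0,0,0],"xyz": [0,0,0.001],"grip": 255},{"rot": [0,0,0],"xyz": [0,0,0.001],"grip": 255},{"rot": [0,0,0],"xyz": [0,0,0.001],"grip": 255}]'

```text
clock: 8.62
tool_pos: [0.525, -0.1972, 0.0483]
eef_rot: [0.995, -0.103, 0.0, 0.0]
contact_force: [-1.5, 0.5, 2.8]
opening: 0.003
finger_force: 1.4
```

It gives with a soft spring feel, about 0.5 N/mm, so this is the button. I'll press it in to about 5.5 mm.

Call:
carry_out --plan '[{"rot": [0,0,0],"xyz": [0,0,0.001],"grip": 255},{"rot": [0,0,0],"xyz": [0,0,0.002],"grip": 255},{"rot": [0,0,0],"xyz": [0,0,0.003],"grip": 255},{"rot": [0,0,0],"xyz": [0,0,0.003],"grip": 255},{"rot": [0,0,0],"xyz": [0,0,0.003],"grip": 255},{"rot": [0,0,0],"xyz": [0,0,0.003],"grip": 255},{"rot": [0,0,0],"xyz": [0,0,0.003],"grip": 255},{"rot": [0,0,0],"xyz": [0,0,0.003],"grip": 255}]'

```text
clock: 9.28
tool_pos: [0.5251, -0.1972, 0.0454]
eef_rot: [0.995, -0.103, 0.0, 0.0]
contact_force: [-0.5, 0.2, 3.1]
opening: 0.004
finger_force: 1.9
```

```bash
python3 - <<'E'
from plant import r
import cv2,numpy as np
s=r.snapshot('scene')[190:330,260:420,::-1]
cv2.imwrite('pics/c5.png',cv2.resize(s,None,fx=4,fy=4))
E
```

```text
(no output)
```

View pics/c5.png

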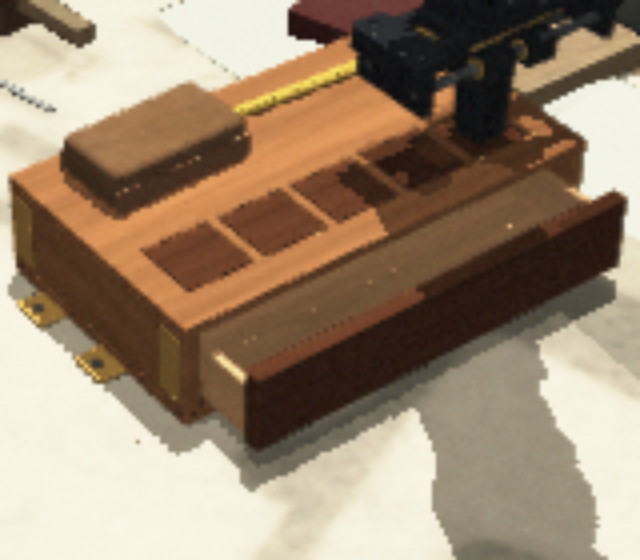

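The drawer is out: its front runs from about (250,400) to (625,220) in the crop. Next I'll lift straight up so the button comes back.

Call:
carry_out --plan '[{"rot": [0,0,0],"xyz": [0,0,-0.005],"grip": 255},{"rot": [0,0,0],"xyz": [0,0,-0.015],"grip": 255},{"rot": [0,0,0],"xyz": [0,0,-0.035],"grip": 255},{"rot": [0,0,0],"xyz": [0,0,-0.065],"grip": 255},{"rot": [0,0,0],"xyz": [0,0,-0.09],"grip": 255},{"rot": [0,0,0],"xyz": [0,0,-0.11],"grip": 255},{"rot": [0,0,0],"xyz": [0,0,-0.12],"grip": 255},{"rot": [0,0,0],"xyz": [0,0,-0.12],"grip": 255}]'

```text
clock: 10.0
tool_pos: [0.5263, -0.1977, 0.1677]
eef_rot: [0.995, -0.103, 0.002, 0.0]
contact_force: [0.2, -0.0, 0.6]
opening: 0.003
finger_force: 0.0
```

Call:
carry_out --plan '[{"rot": [0,0,0],"xyz": [0,0,0],"grip": 255},{"rot": [0,0,0],"xyz": [0,0,0],"grip": 255},{"rot": [0,0,0],"xyz": [0,0,0],"grip": 255},{"rot": [0,0,0],"xyz": [0,0,0],"grip": 255}]'

```text
clock: 10.33
tool_pos: [0.5242, -0.1969, 0.1641]
eef_rot: [0.995, -0.103, -0.001, -0.0]
contact_force: [0.7, -0.2, -0.4]
opening: 0.002
finger_force: 0.0
```

```bash
python3 - <<'E'
from plant import r
import cv2,numpy as np
s=r.snapshot('scene')[190:330,260:420,::-1];w=r.snapshot('wrist')[:,:,::-1]
cv2.imwrite('pics/c6.png',np.hstack([cv2.resize(s,(400,350)),cv2.resize(w,(400,350))]))
E
```

```text
(no output)
```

View pics/c6.png

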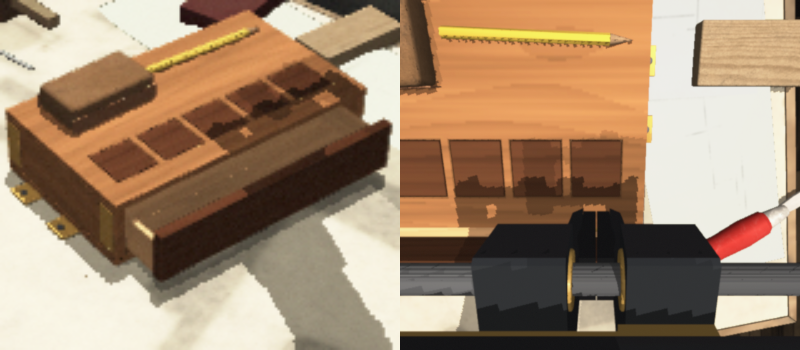

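The drawer stands open and the button is flush again at about (597,168) in the wrist half. The block and pencil lie where they were, and the tool is clear. Handing in.

```bash
python3 -c "
from plant import r
print(r.finish_job())"
```

```text
the job is handed in; nothing more can be done
None
```

The rightmost inlay was the button: I pressed it about 5.5 mm in, the drawer sprang open and stayed out, the button came back up flush, nothing on the chest moved, and the job was handed in at about 10.5 s; the judge's verdict was not shown.

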